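# Gauge the slot of a display rail and record its depth

## Task

At the sale table, take the depth gauge off its black parking block and press it gently and squarely down onto the wooden display rail in front of the robot (not the two spares at the left edge), its sprung probe in the slot, until its foot sits flat across the slot; hold it there for about a second and read the depth: 4, 8 or 12 mm. Stand the gauge back on its parking block with the probe in the block's channel and let go; then slide the marker on the tally bar to the mark for that depth (one line for 4 mm, two for 8, three for 12) and let go, leaving the other things on the table where they are.

Things in the scene. Friction and masses are not known exactly. Their poses are not given: they have to be found in the camera images.
- gauge: Depth gauge, 0.2 to 0.3 kg: black handle 28 (x) x 26 (y) mm, 8 to 78 mm above the origin; 54 mm dial 64 mm ahead of it (+x), face up at 40 mm, 12 mm thick. Origin: centre of the foot's underside; z up, y along the foot, x to the dial. Starts upright on the parking block. Grip its y faces 45 to 60 mm above the origin. To gauge, y lies across the slot, the dial along it, either way round.
- gauge_foot: The gauge's flat foot on a rubber cushion (gives 0.1 mm per N, 2.5 mm at most), 36 (x) x 56 (y) x 8 mm, same origin and axes as the gauge; must bear on the wood both sides of the slot. Dial: the pointer points to the handle when the probe is fully out and turns clockwise 18 degrees per mm pushed in; bold lines on the dial mark slot depths 4 mm (one line), 8 mm (two), 12 mm (three).
- probe (a joint): Travel of the sprung probe, a round-ended 6 mm rod in the middle of the foot: 0 = sticks out 15 mm below the foot, 0.015 = pushed in flush. Takes 4 N to start, 0.25 N more per mm. With the foot flat and the probe on the slot's floor, depth = 0.015 - value: 0.011, 0.007, 0.003 for 4, 8, 12 mm; 0.015 means it missed the slot.
- rail_a: One of three alike rails 170 x 74 mm: aluminium tray holding a wooden bar (150 x 60) with a slot 11 mm wide along its middle. Origin: centre of the tray's underside, on the table, under the middle of the slot; x along the slot, y across, z up. Gauge the rail that stands in front of the robot (y -0.1 to 0.1); the two at y above 0.4, left, are spares. Which of a, b, c is in front varies.
- rail_b: Alike rail, same size, origin and axes as rail_a. On all three the bar's top is level and stands 42 to 60 mm above the origin: how high the bar was clamped in its tray is not known and differs each time, so it must be felt. Rails do not shift and the bar does not give.
- rail_c: Alike rail, same size, origin and axes as rail_a. The slot is 4, 8 or 12 mm deep below the bar's top; each of the three rails has a different one of these depths, and which it is is found by gauging.
- stand: Parking block of the gauge, black, 76 (x) x 84 (y) mm, top 35 mm above its origin (centre of the underside, on the table), with a channel 24 mm wide (y) and 23 mm deep along its local x through the middle. Does not move. The gauge stands on it centred, foot across the channel, dial towards the block's +x.
- marker (a joint): Position of the tally bar's marker along its bar: 0 to 0.12 m. The marks are at 0.040 (one line, 4 mm), 0.070 (two lines, 8 mm) and 0.100 (three lines, 12 mm). Starts at 0 to 0.015, slides with about 2 N of friction and stays where it is left.
- marker_top (a point): Top centre of the marker, a black block 28 mm across the bar (x), 20 mm along it (y), 40 mm tall; its top is 54 mm above the table, the bar under it 14 mm high, 40 mm wide. z up; the joint value grows along local y, roughly away from the robot; the marks lie on the white strip on the local +x side.
- case_green: Bystander, leave alone: green disc case lying flat, 135 x 190 x 14 mm, origin under its centre.
- tumbler: Bystander, leave alone: upright short steel flask, 72 mm diameter, 120 mm tall, origin under its centre.
- pen: Bystander, leave alone: blue pen 12 mm thick, 130 mm long, lying along its local x, origin at the middle of its underside.
- tape: Bystander, leave alone: brown tape roll lying flat, 90 mm diameter, 22 mm high, origin under its centre.
- case_mini: Bystander, leave alone: small red case 60 x 90 x 18 mm lying flat, origin under its centre.
Not all that is in view belongs to the job. Leave any pink look-alike of the gauge alone. Leave any yellow look-alike of the part that bears marker alone.

How it is judged:
By the outcome, as a careful person would: the job done as asked, in the order asked, and still so for the second after the job is handed in, with the robot touching nothing.
It also fails if it takes over 64 s, if anything falls off the work surface, if the arm or the gripper's body presses on something with over 40 N, if the wrist force passes 120 N, or if a joint passes its speed limit or range.

## Robot

A 6-joint arm with a two-finger parallel gripper is mounted at the origin on the work surface. World frame = base frame: x ahead of the robot, y to its left, z up, the work surface at z = 0. Lengths are in mm, angles in rad, forces in N, time in s.
With the tool pointing down it reaches from about 300 to 850 mm from the base axis. Payload 4.2 kg.
Tool frame: the origin (TCP) lies midway between the tips of the shut fingers; the grasp point (between the pads) lies 19 mm behind it; z points along the fingers, y is the line along which they close (so a half turn about z gives the same grasp; the last joint's range is limited). The gripper opens to 91 mm and grips with 3 to 60 N. Pads are 32 mm wide; open, the fingers measure 118 mm over their backs; the gripper's body (76 mm by 178 mm) begins 60 mm behind the grasp point.
Start: joints at [-0.02, 0.32, 1.565, -0, 1.257, -0.02], TCP at [575.018, 0, 193.276] pointing down, gripper open.
Joint ranges: [-3.11, 3.11], [-0.84, 2.01], [0.21, 2.61], [-1.34, 4.49], [0.05, 2.63], [-2.56, 2.56]. Speed limits (rad/s): [2.57, 2.57, 3.14, 3.14, 3.14, 3.14].

## Interface

Orientations are given as a unit quaternion [x, y, z, w].
In Python, from cell import move_to, move_l, set_joints, gripper_to, pause, solve_ik, read_state, camera, IKError, job_done, find_in, cut_out gives the robot as it stands. Calls block until the motion is done:
- move_to(position, orientation): joint-space move of the TCP to a pose.
- move_l(position, orientation=None, vel=150): straight line of the TCP; orientation=None keeps the orientation; vel is the mean speed in mm/s.
- set_joints(angles): joint-space move.
- gripper_to(opening, squeeze=None): opening from 0.0 (shut) to 1.0 (fully open); squeeze is the grip in N (None keeps the last); returns when the fingers have stopped.
- pause(seconds).
- solve_ik(position, orientation): joint angles nearest the present ones, or None.
- read_state(): the state.
- camera(name): name is "scene" or "side" or "wrist"; returns a dict with "frame" (384x512x3 uint8, red, green, blue), "vertical_fov" (degrees; the focal length in pixels is half the picture's height over the tangent of half this angle, whatever the lens; pixels are square), "cx", "cy" (the principal point, pixels), "rvec" (rotation vector, rad) and "tvec" (3), from world to camera coordinates, as OpenCV has them. Camera axes: x right, y down, z forward; pixel columns grow to the right and rows downward; lengths in mm; the calibration is good to about 2 mm. The wrist camera is an equidistant fisheye: a pixel r from the principal point sees the ray r / f radians off the axis. A picture is of the moment at which its call begins. There is no depth.
A pose or a line that the arm cannot do raises IKError and nothing moves.
- job_done(): hands the job in; it is judged then, once.
Trained networks look in the newest picture that a camera, given by its name, has taken for a name from the list of things; names that differ only in an ending like _2 or _b are one class to them, and where a whole thing is asked for, a point or a joint stands for the part that bears it (a point fixed in the world has none). Each returns a list of dicts, best first, with "confidence" (0 to 1); they miss things now and then, are a little off and sometimes report something else, mostly with a low value. They report only what shows in the picture. A call takes as long as a camera call. They do not tell look-alikes from the thing itself.
- find_in(camera, query): "at" ([x, y, z] in mm, in world coordinates, good to about 4 mm: the middle of the surface that is visible of it).
- cut_out(camera, query): "mask" (384x512 bool, what is visible of it).
The state is a dict: "t": time; "qpos": joint angles; "joint_vel": joint speeds; "effort": joint torques, N m; "tool_pos": TCP position; "eef_rot": TCP orientation; "contact_force": force on the tool from outside, world axes, zero at the start; "moment": the same for the moment, N m; "finger_gap": opening from 0.0 (shut) to 1.0 (fully open); "finger_force": force on a finger pad.
Only numpy, scipy, OpenCV 4.12 (cv2) and the standard library are available. Lean on these libraries where they do the work, as an engineer would, in place of code of your own. Each camera call takes 0.05 s, during which the arm holds its last target. There are 200 camera calls.

## Working session

There is one attempt and no reset: what is moved stays moved. The work goes in short steps, each a Python script; the robot and the scene stay as the last script left them, time stands still between calls to the robot, and variables do not carry over. Pictures are saved under pics/ and viewed, at most 10 in all, crops included, and the job is handed in when it is done.

```bash
mkdir -p pics; ls
python3 - <<'E'
from cell import *
import cv2,numpy as np
fs=[]
for n in ["scene","side"]:
    c=camera(n); cv2.imwrite(f"pics/{n}0.png",cv2.resize(c["frame"][:,:,::-1],(800,600),interpolation=cv2.INTER_CUBIC))
    print(n,c["vertical_fov"],c["cx"],c["cy"],np.array(c["rvec"]).round(3),np.array(c["tvec"]).round(1))
    for q in ["gauge","gauge_foot","rail_a","stand","marker","marker_top","tumbler"]:
        print(q,[(np.round(d["at"]).tolist(),round(d["confidence"],2)) for d in find_in(n,q)])
s=read_state();print(s["t"],s["eef_rot"],s["finger_gap"])
E
```

```text
pics
scene 50.100919190070535 258.90151563832643 201.62803554534443 [ 2.303  0.64  -0.254] [-503.7  -52.3 1525.3]
gauge [([239.0, 294.0, 37.0], 0.76), ([433.0, 605.0, 28.0], 0.75), ([578.0, 287.0, 81.0], 0.58), ([649.0, 429.0, 49.0], 0.32)]
gauge_foot [([436.0, 591.0, 38.0], 0.57), ([250.0, 332.0, 55.0], 0.41)]
rail_a [([652.0, 425.0, 50.0], 0.95), ([496.0, 22.0, 38.0], 0.59), ([454.0, 419.0, 48.0], 0.55)]
stand [([566.0, 253.0, 26.0], 0.77), ([487.0, -230.0, 52.0], 0.19)]
marker [([487.0, -230.0, 52.0], 0.63), ([709.0, 274.0, 73.0], 0.63), ([310.0, -260.0, 49.0], 0.54)]
marker_top [([308.0, -262.0, 51.0], 0.55)]
tumbler [([711.0, 274.0, 73.0], 0.75)]
side 45.327402954044146 261.8657371300029 195.9931334092134 [ 0.042 -2.87   1.198] [ 490.2  -25.  1397.7]
gauge [([416.0, 611.0, 35.0], 0.9), ([249.0, 304.0, 31.0], 0.84), ([562.0, 297.0, 78.0], 0.7)]
gauge_foot [([247.0, 341.0, 37.0], 0.63), ([485.0, -218.0, 40.0], 0.6), ([436.0, 606.0, 60.0], 0.57), ([543.0, 299.0, 46.0], 0.56), ([642.0, 456.0, 52.0], 0.21)]
rail_a [([486.0, 61.0, 41.0], 0.89), ([428.0, 451.0, 55.0], 0.78)]
stand [([535.0, 315.0, 34.0], 0.89)]
marker [([304.0, -248.0, 41.0], 0.59)]
marker_top [([344.0, 167.0, 20.0], 0.47)]
tumbler [([696.0, 311.0, 81.0], 0.57)]
0.8 [7.07113739e-01 7.07099814e-01 7.32574789e-05 8.72494022e-05] 0.9999441169625558
```

View pics/scene0.png

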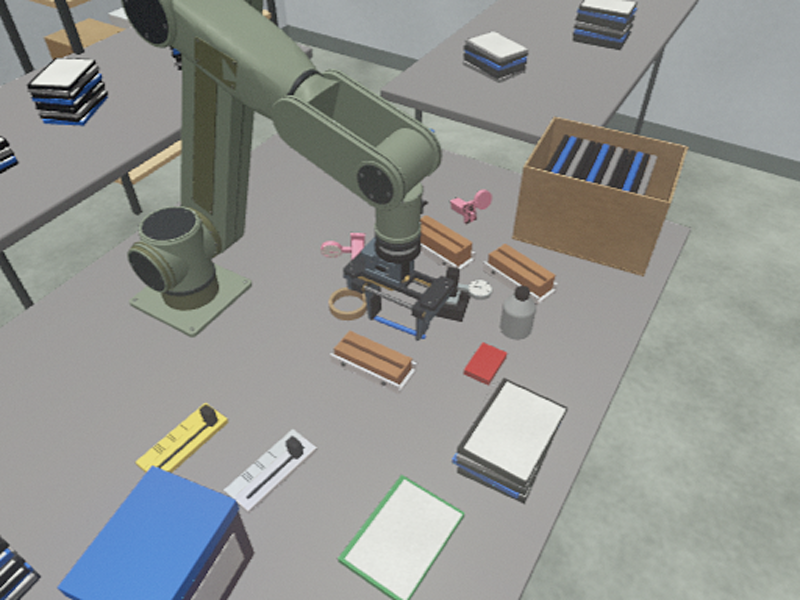

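View pics/side0.png

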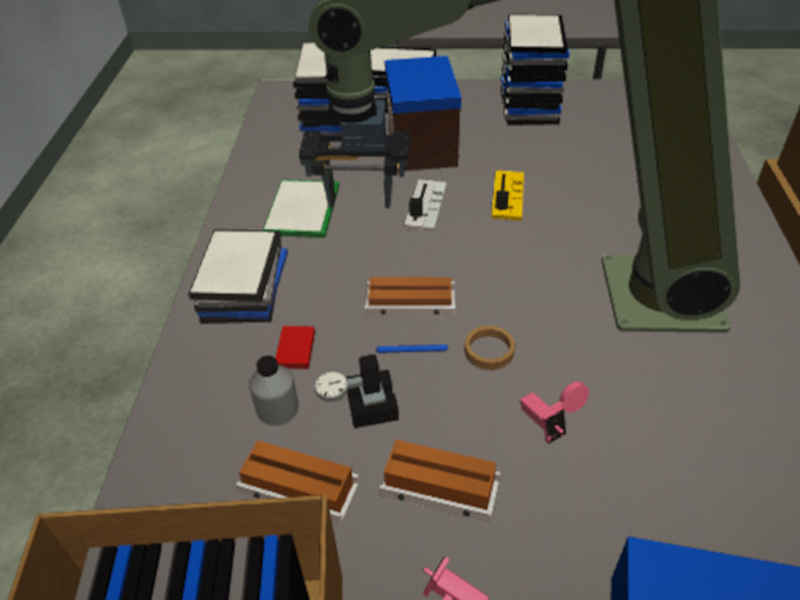

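The scene shows the white gauge on its black block at around (455,300) and the front rail at (373,360). The white tally bar is at (270,470), with its marker at the near-rail end (293,447). The pink and yellow items are decoys. I'll take wrist views next.

```bash
cat > h.py <<'E'
from cell import *
import cv2,numpy as np,pickle
from scipy.spatial.transform import Rotation as Rn
def down(yaw): # tool z down, tool y along world direction yaw
    y=np.array([np.cos(yaw),np.sin(yaw),0]);z=np.array([0,0,-1.]);return Rn.from_matrix(np.c_[np.cross(y,z),y,z]).as_quat()
def cal(c):
    h=c["frame"].shape[0];f=h/2/np.tan(np.radians(c["vertical_fov"]/2))
    return np.array([[f,0,c["cx"]],[0,f,c["cy"]],[0,0,1.]])
def proj(c,P,fish):
    P=np.asarray(P,float).reshape(-1,1,3);r=np.array(c["rvec"],float);t=np.array(c["tvec"],float)
    return (cv2.fisheye.projectPoints(P,r,t,cal(c),np.zeros(4))[0] if fish else cv2.projectPoints(P,r,t,cal(c),None)[0]).reshape(-1,2)
def ortho(c,x0,y0,half,z,fish,px=400):
    """top view: rows go -x (up=+x), cols go -y (left=+y)"""
    s=2*half/px;i=(np.arange(px)+.5)*s-half
    X,Y=np.meshgrid(x0-i,y0-i,indexing='ij')
    uv=proj(c,np.stack([X,Y,0*X+z],-1).reshape(-1,3),fish).astype(np.float32).reshape(px,px,2)
    return cv2.remap(c["frame"],uv[...,0],uv[...,1],cv2.INTER_CUBIC)[:,:,::-1].copy()
def grid(im,x0,y0,half,step=20):
    px=im.shape[0];k=px/(2*half)
    for v in np.arange(-half//step*step,half+1,step):
        xv=round((x0+v)/step)*step; yv=round((y0+v)/step)*step
        r=int((x0+half-xv)*k);cc=int((y0+half-yv)*k)
        cv2.line(im,(0,r),(6,r),(0,0,255),1);cv2.line(im,(cc,0),(cc,6),(0,0,255),1)
        cv2.putText(im,str(xv),(8,r+3),0,.3,(0,0,255));cv2.putText(im,str(yv),(cc-8,16),0,.3,(0,0,255))
    return im
E
python3 - <<'E'
from h import *
out={}
for k,p in dict(marker=(470,-200,300),rail=(490,40,300),gauge=(520,290,300)).items():
    move_to(p,down(np.pi/2)); c=camera("wrist"); out[k]=c
    R=Rn.from_rotvec(c["rvec"]).as_matrix();print(k,(-R.T@np.array(c["tvec"])).round(1),R[2].round(2),c["vertical_fov"],read_state()["t"])
    for q in ["gauge","gauge_foot","rail_a","stand","marker","marker_top"]:
        print(q,[(np.round(d["at"]).tolist(),round(d["confidence"],2)) for d in find_in("wrist",q)])
    if k=="marker": out["side"]=camera("side")
    if k=="marker": out["scene"]=camera("scene")
pickle.dump(out,open("c.pkl","wb"))
a=[grid(ortho(out["marker"],450,-240,110,54,1),450,-240,110),grid(ortho(out["rail"],490,40,110,50,1),490,40,110)]
cv2.imwrite("pics/w1.png",np.hstack(a))
b=[grid(ortho(out["gauge"],570,290,100,z,1),570,290,100) for z in (35,113)]
cv2.imwrite("pics/w2.png",np.hstack(b))
E
```

```text
marker [ 392.1 -199.4  490.4] [ 0.28 -0.   -0.96] 65.70646984690485 2.575
gauge [([555.0, 277.0, 81.0], 0.96), ([237.0, 280.0, 28.0], 0.63)]
gauge_foot [([538.0, 262.0, 44.0], 0.5)]
rail_a [([479.0, 17.0, 44.0], 0.77), ([660.0, 409.0, 17.0], 0.48)]
stand [([527.0, 254.0, 28.0], 0.93), ([481.0, 22.0, 44.0], 0.57)]
marker [([297.0, -252.0, 53.0], 0.79), ([484.0, -223.0, 51.0], 0.74)]
marker_top [([486.0, -222.0, 54.0], 0.86), ([302.0, -250.0, 57.0], 0.69)]
rail [412.1  39.8 490.6] [ 0.28 -0.   -0.96] 65.70646984690485 3.975
gauge [([551.0, 279.0, 75.0], 0.89), ([257.0, 300.0, 34.0], 0.75)]
gauge_foot [([535.0, 268.0, 48.0], 0.78), ([247.0, 333.0, 52.0], 0.78), ([437.0, 583.0, 16.0], 0.43)]
rail_a [([593.0, 437.0, 47.0], 0.89), ([481.0, 36.0, 45.0], 0.89), ([428.0, 421.0, 50.0], 0.73)]
stand [([529.0, 262.0, 30.0], 0.68)]
marker [([487.0, -216.0, 45.0], 0.85), ([296.0, -248.0, 46.0], 0.57)]
marker_top [([483.0, -218.0, 49.0], 0.9), ([298.0, -247.0, 48.0], 0.9)]
gauge [442.1 289.6 490.6] [ 0.28 -0.   -0.96] 65.70646984690485 5.3167
gauge [([564.0, 292.0, 79.0], 0.87), ([430.0, 609.0, 34.0], 0.87), ([276.0, 294.0, 25.0], 0.61)]
gauge_foot [([435.0, 589.0, 42.0], 0.86), ([536.0, 291.0, 45.0], 0.7)]
rail_a [([483.0, 48.0, 40.0], 0.95), ([428.0, 428.0, 61.0], 0.92), ([597.0, 442.0, 44.0], 0.8)]
stand [([528.0, 282.0, 34.0], 0.85)]
marker [([486.0, -213.0, 30.0], 0.48)]
marker_top [([483.0, -217.0, 34.0], 0.48)]
```

View pics/w1.png

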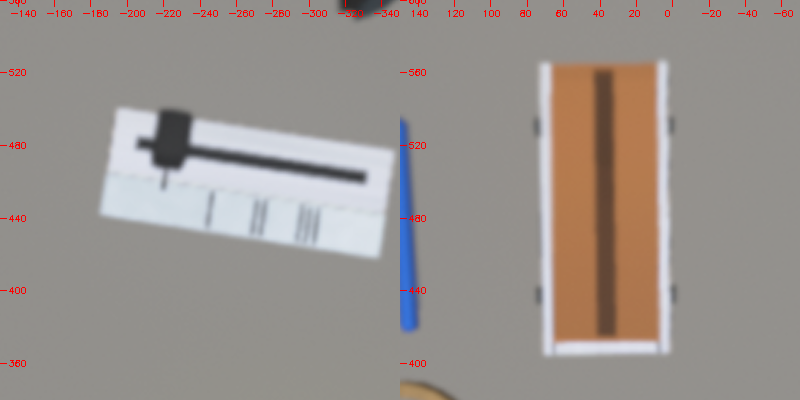

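View pics/w2.png

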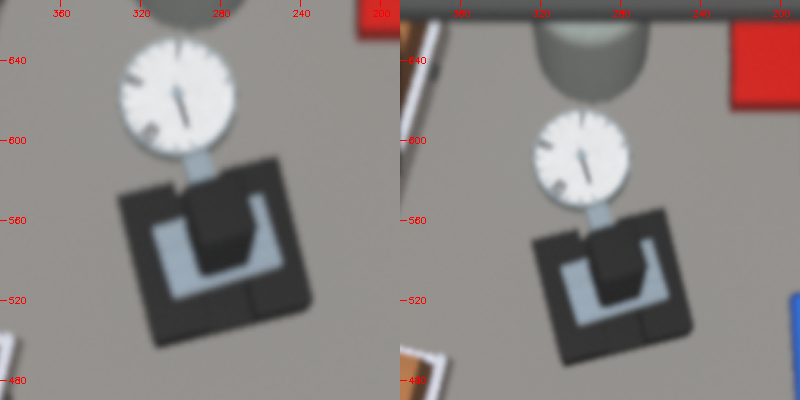

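W1 shows the tally marks at (210,210), (258,217) and (307,224), the marker at (175,137) and the rail slot at about col 605. W2 shows the stand centred at about (544.5,282) with 14° yaw, and the gauge on it at about 16°. I'll grip it with the wrist flipped so the camera can see the dial.

Run:
```python
from h import *
q=down(np.radians(-74)); g=(544.7,281.5)
print(solve_ik((*g,180),q), solve_ik((489,37.5,180),down(np.radians(-89.5))))
move_to((*g,150),q); gripper_to(1.0,40); move_l((*g,68),vel=80)
c1=camera("wrist")
gripper_to(0.0,40); s=read_state(); print(s["t"],s["finger_gap"]*91,s["finger_force"],s["contact_force"])
move_l((*g,120),vel=80); s=read_state(); print(s["t"],s["contact_force"],s["moment"],s["finger_gap"]*91)
move_to((489,37.5,125),down(np.radians(-89.5))); s=read_state(); print(s["t"],s["contact_force"],s["tool_pos"],s["qpos"])
c=camera("wrist");c2=camera("side");c3=camera("scene");pickle.dump((c1,c,c2,c3),open("d.pkl","wb"))
cv2.imwrite("pics/w3.png",cv2.resize(c["frame"][:,:,::-1],(800,600),interpolation=cv2.INTER_CUBIC))
```

```text
[ 4.58238691e-01  3.87851931e-01  1.49441609e+00 -4.44089210e-16
  1.25932463e+00  1.74978234e+00] [ 5.30866313e-02  1.96301252e-01  1.77122232e+00 -4.44089210e-16
  1.17406908e+00  1.61515631e+00]
10.4667 25.685044447318017 39.99930918216705 [-0.41487913  0.50289966  0.4219317 ]
11.2667 [ 0.2444612  -0.16015747 -2.62369162] [ 0.00072575  0.04201337 -0.01819698] 25.722409862206376
12.25 [ 0.3997901   0.07504846 -1.95835385] [489.81182634  38.22598379 125.13403962] [5.40304356e-02 2.45626495e-01 1.85600954e+00 7.10899157e-04
 1.03883090e+00 1.61521837e+00]
```

View pics/w3.png

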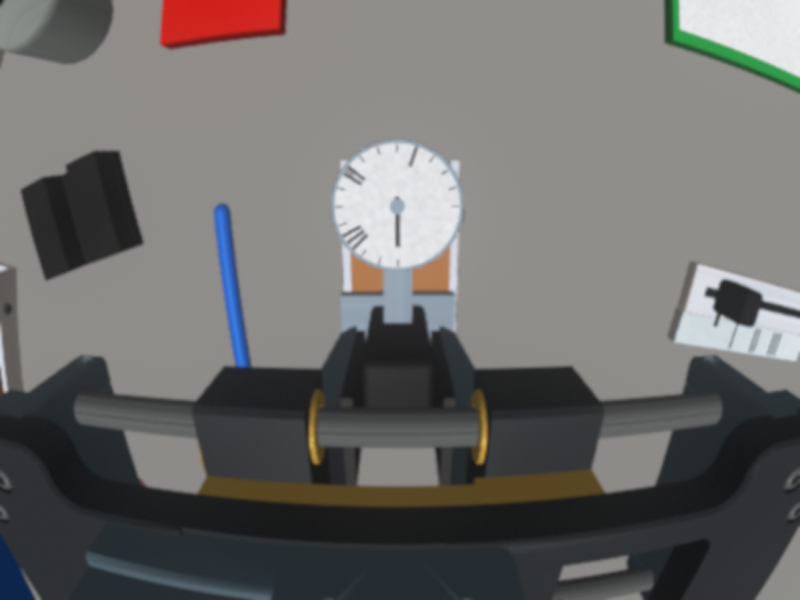

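W3 shows the gauge in the hand with its pointer at 0. Foot edges are at cols 341 and 457, bar edges at 350 and 450, so it looks centred. I'll check that numerically, then press.

Run:
```python
from h import *
c1,c,c2,c3=pickle.load(open("d.pkl","rb"))
R=Rn.from_rotvec(c["rvec"]).as_matrix();C=-R.T@np.array(c["tvec"])
def ray(u,v,z):
    p=cv2.fisheye.undistortPoints(np.array([[[u,v]]],float),cal(c),np.zeros(4))[0,0]
    d=R.T@np.array([p[0],p[1],1]);return (C+d*(z-C[2])/d[2])[:2]
print(C,c["cx"],read_state()["tool_pos"])
f=c["frame"].astype(int)
for v in range(172,186,3):
    m=np.where((f[v,200:310,0]-f[v,200:310,2])>40)[0]+200
    if len(m): a,b=ray(m[0]-.5,v,50),ray(m[-1]+.5,v,50); print("bar",v,m[0],m[-1],((a+b)/2).round(2),(a-b).round(1))
for v in range(189,204,3):
    r=f[v,205:305].sum(1); g=np.abs(np.diff(r)); 
    print("foot",v,[(int(i)+205,int(np.diff(r)[i])) for i in np.where(g>45)[0]])
```

```text
[569.66293026  39.28725648 315.72779868] 254.29829631056765 [489.67581544  38.66311311 124.91786038]
bar 172 225 286 [510.17  37.7 ] [-0.5 57. ]
bar 175 225 286 [507.34  37.67] [-0.5 57.1]
bar 178 225 286 [504.5   37.64] [-0.5 57.2]
bar 181 225 286 [501.64  37.62] [-0.5 57.4]
bar 184 225 286 [498.76  37.59] [-0.5 57.6]
foot 189 []
foot 192 []
foot 195 [(263, -64)]
foot 198 [(236, -72), (237, -111), (238, -98), (243, 61), (244, 120), (245, 106), (262, -66), (263, -126), (264, -106), (269, 66), (270, 110), (271, 98)]
foot 201 [(235, -58), (236, -120), (237, -115), (243, 62), (244, 120), (245, 107), (262, -68), (263, -127), (264, -105), (270, 81), (271, 119), (272, 89)]
```

Run:
```python
from h import *
q=down(np.radians(-89.5)); off=np.zeros(3); tgt=np.array([489,37.5,114.])
for i in range(2):
    move_l(tgt+off,q,vel=60); pause(.2); s=read_state(); e=tgt-s["tool_pos"]; off+=e; off[2]=0
    R=Rn.from_quat(s["eef_rot"]).as_matrix(); print(s["t"],s["tool_pos"],s["contact_force"],np.degrees(np.arctan2(R[1,1],R[0,1])),R[2].round(4))
F0=s["contact_force"][2]; z=114.
log=[]
while z>66:
    z-=1.0 if not log or log[-1][2]<2 else .5
    move_l((489+off[0],37.5+off[1],z),q,vel=25); s=read_state()
    log.append((z,round(s["tool_pos"][2],2),round(s["contact_force"][2]-F0,2),*np.round(s["contact_force"][:2],1),round(s["tool_pos"][1],2)))
    if log[-1][2]>13.5: break
for l in log[-26:]: print(*l)
print(s["t"]); np.save("off.npy",[*off,z,F0])
```

```text
12.9333 [489.17436558  37.53305947 114.117208  ] [ 0.25390173  0.2854006  -2.42809646] -89.49755249575398 [ 3.e-04 -0.e+00 -1.e+00]
13.3833 [488.83344275  37.44780726 114.03866037] [-0.19485496  1.16425274 -2.06213921] -89.5031614230663 [ 1.e-04  0.e+00 -1.e+00]
91.0 90.94 -0.59 0.7 -0.5 37.49
90.0 89.93 -0.43 -0.4 0.1 37.52
89.0 88.9 -1.02 -1.0 0.4 37.53
88.0 87.93 -0.2 -0.3 -0.6 37.51
87.0 86.94 -0.29 -0.2 -0.1 37.52
86.0 85.92 -0.18 -0.3 -0.3 37.52
85.0 84.91 0.85 -0.2 -0.0 37.51
84.0 83.94 -0.23 -0.4 -1.1 37.52
83.0 83.0 0.0 0.3 0.1 37.5
82.0 82.39 4.18 -0.7 1.0 37.55
81.5 81.69 4.27 -0.4 0.1 37.53
81.0 81.04 3.35 -0.4 -0.2 37.52
80.5 80.54 4.95 -0.2 -0.1 37.51
80.0 80.02 4.11 -1.2 0.0 37.52
79.5 79.52 6.46 0.2 -0.4 37.53
79.0 79.01 4.17 0.0 -0.5 37.52
78.5 78.51 4.9 0.8 0.0 37.53
78.0 78.02 5.13 -0.4 0.1 37.52
77.5 77.51 5.13 0.8 -0.7 37.51
77.0 76.99 6.13 0.2 0.5 37.52
76.5 76.51 5.77 0.1 -0.7 37.51
76.0 76.05 5.37 0.5 -0.4 37.51
75.5 75.85 8.49 0.3 -0.2 37.52
75.0 75.64 9.28 -0.8 -0.5 37.52
74.5 75.41 12.97 -1.6 -0.1 37.53
74.0 75.2 14.91 -3.1 -0.2 37.52
25.3833
```

Run:
```python
from h import *
pause(.5); c=camera("wrist"); c2=camera("side"); pause(.7); s=read_state(); print(s["t"],s["tool_pos"],s["contact_force"],s["moment"])
a=cv2.resize(c["frame"][70:200,200:310][:,:,::-1],(440,520),interpolation=cv2.INTER_CUBIC)
u=proj(c2,[489,37,70],0)[0].astype(int)
b=cv2.resize(c2["frame"][max(0,u[1]-50):u[1]+50,u[0]-35:u[0]+35][:,:,::-1],(350,520),interpolation=cv2.INTER_CUBIC)
cv2.imwrite("pics/dial.png",np.hstack([a,b]))
```

```text
26.6833 [489.13842055  37.52879293  75.21462534] [-1.75529816 -1.12365356 13.22603906] [ 0.02244353  0.62295689 -0.03141561]
```

View pics/dial.png

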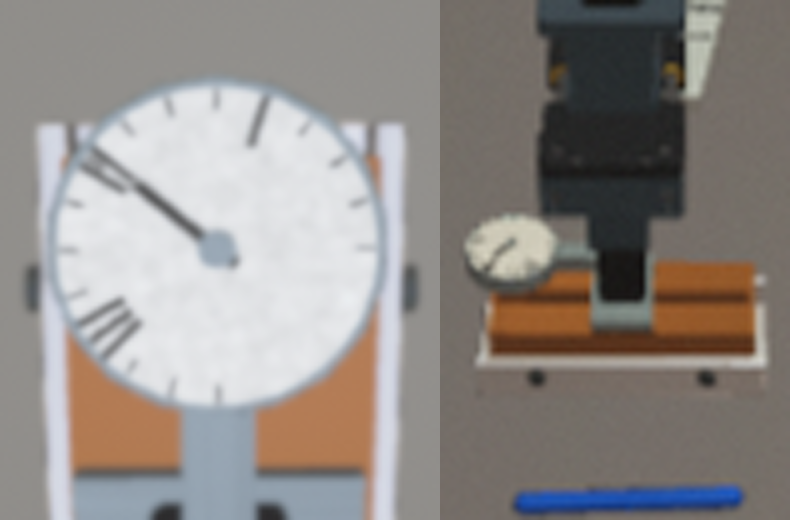

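The pointer sits on the double line, so the depth is 8 mm. The foot is flat across the slot in the side view. Now I'll park it.

Run:
```python
from h import *
s=read_state();p=s["tool_pos"]
move_l((p[0],p[1],130),vel=120)
g=np.array([544.7,281.8]); q=down(np.radians(-75.5))
move_to((*g,125),q); pause(.1); e=g-read_state()["tool_pos"][:2]; g2=g+e*(abs(e)>.4)
move_l((*g2,73),q,vel=80); pause(.15); s=read_state(); F0=s["contact_force"][2]; print(s["t"],s["tool_pos"],F0)
z=73
while z>64.5:
    z-=.5; move_l((*g2,z),q,vel=25); s=read_state(); f=s["contact_force"][2]-F0
    if f>3.5: break
print(s["t"],z,s["tool_pos"],f)
gripper_to(1.0); move_l((*g2,165),q,vel=180); c=camera("wrist"); c2=camera("side");pickle.dump((c,c2),open("e.pkl","wb")); print(read_state()["t"])
a=ortho(c,570,290,100,35,1)
b=ortho(c2,560,285,100,60,0)
cv2.imwrite("pics/park.png",np.hstack([a,b]))
```

```text
29.3333 [545.18331066 283.86416035  73.72236293] -1.7178543552261747
32.3333 67.0 [544.86679859 283.6667493   67.56497396] 6.359173794712553
34.2
```

View pics/park.png

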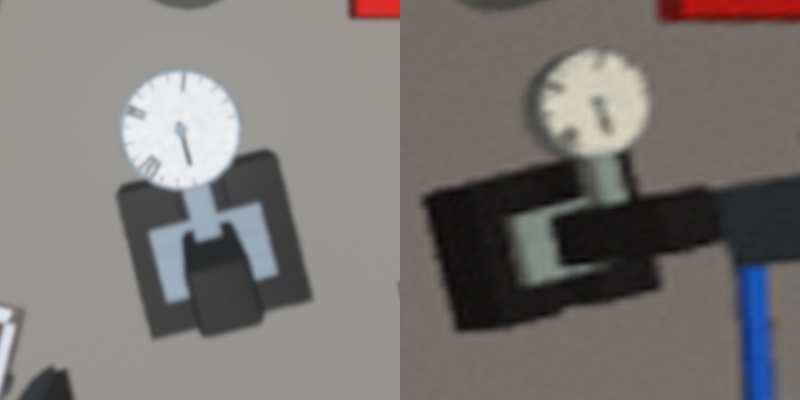

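The gauge is parked upright and centred, with the pointer back at zero. Next is the marker.

Run:
```python
from h import *
q=down(np.radians(81.6)); a=np.array([484.6,-226.3]); b=np.array([476.0,-284.0])
move_to((*a,130),q); move_l((*a,25),q,vel=110); gripper_to(0.0,12); s=read_state(); print(s["t"],s["tool_pos"],s["finger_gap"]*91)
off=np.zeros(2)
move_l((*b,25),q,vel=60); pause(.4); s=read_state(); e=b-s["tool_pos"][:2]; print(s["t"],e)
if abs(e).max()>.3: move_l((*(b+e),25),q,vel=30); pause(.3); s=read_state(); print(s["tool_pos"],s["contact_force"])
gripper_to(1.0); move_l((*b,160),q,vel=150); pause(.3); c=camera("wrist"); pickle.dump(c,open("f.pkl","wb")); print(read_state()["t"])
ims=[cv2.resize(ortho(c,458,-270,60,z,1),(400,400)) for z in (14,54)]
cv2.imwrite("pics/mk.png",np.hstack(ims))
```

```text
39.4583 [ 484.55399802 -226.14016636   24.94878587] 19.82193880412287
40.9833 [ 0.24699721 -0.03459981]
43.5333
```

View pics/mk.png

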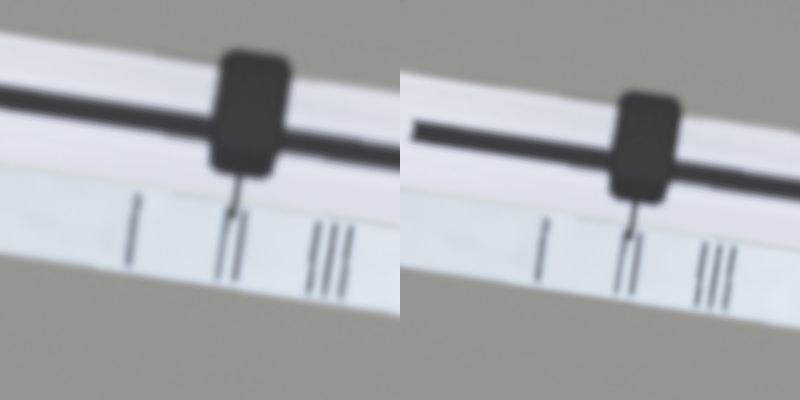

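The marker's needle (232,218) sits between the two lines (226 and 245), less than 1 mm from their middle. The arm is clear, so I'm handing in.

```bash
python3 -c "
from cell import *
job_done()"
```

```text
the job is handed in; nothing more can be done
```

The slot read 8 mm; the gauge is back on its parking block, the marker is at the two-line mark (under 1 mm off centre), and the job was handed in at about 44 s of the 64 s limit.

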